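# Hold a spring clip gaping over a drilling template

## Robot

A 7-joint arm with a two-finger parallel gripper is mounted at the origin on a cart in front of the work surface, level with it; the furniture and walls round the work are solid. World frame = base frame: x ahead of the robot, y to its left, z up, the work surface at z = 0. Lengths are in m, angles in rad, forces in N, time in s.
With the tool pointing down it reaches from about 0.425 to 0.875 m from the base axis. Payload 9.9 kg.
Tool frame: the origin (TCP) lies at the very end of the fingers, on their centre line; the grasp point (between the pads) lies 19 mm behind it; z points along the fingers, y is the line along which they close (so a half turn about z gives the same grasp; the last joint's range is limited). The gripper opens to 85 mm and grips with 20 to 120 N. Pads are 22 mm wide; open, the fingers measure 114 mm over their backs; the gripper's body (76 mm by 85 mm) begins 54 mm behind the grasp point. The pads swing forward as they close: fully open they stand 13 mm farther back than shut.
Start: joints at [-1.245, 0.576, 0.025, 1.437, -0.015, 1.129, -0.057], TCP at [0.269, 0.619, 0.231] pointing down, gripper open.
Joint ranges: [-2.76, 2.76], [-0.34, 2.15], [-1.52, 1.57], [0.19, 2.46], [-1.09, 4.23], [0.17, 1.99], [-2.82, 2.82]. Speed limits (rad/s): [2.22, 2.22, 3.01, 3.01, 3.14, 3.14, 3.14].

## Interface

Orientations are given as [roll, pitch, yaw] about the fixed x, y, z axes, in that order (R = Rz(yaw) Ry(pitch) Rx(roll)).
In Python, from rig import env gives the robot as it stands. The module is installed in compiled form; this text tells all that it offers.
- The arm moves only by the shell command python3 -m inch 'ROWS' [FORCE]. ROWS is JSON, one flat list of numbers, 7 for each row, row after row: the turn, a rotation vector about the world's x, y, z scaled (see below), then the shift along the world's x, y, z scaled (see below), then the opening, from -1 (shut) to 1 (fully open). A call has 1 to 12 rows; each row shifts and turns the commanded pose from where the row before left it; what a row does not reach is not made up. The controller multiplies each number of a shift by 0.2 m and each number of a turn by 6 degrees. A row lasts 1/12 s, in which the tool goes at most 41.7 mm and 7.16 degrees, less where a joint would pass 70% of its speed; a pose out of reach is approached as far as the arm can. A call with a number of a shift or a turn outside -1 to 1 is refused whole. A call with a gripper value outside its range is refused whole. The fingers move at their own pace and stop on an object; FORCE is the grip in N (left out, the last holds). Time passes only in rows, so rows that do not move let the fingers close. It gives the time, the measured TCP pose, the force, the opening and the grip force at its end, in the units of the state.
- env.get_obs(): the state, without advancing time (a new reading comes with each control period).
- env.read_camera(name): name is "scene" or "side" or "wrist"; returns the picture (400x640x3 uint8, blue, green, red); there is no depth.
- env.camera_model(name): a dict with "fx", "fy", "cx", "cy" (pixels), "extrinsics" (4x4, takes a point from camera to world coordinates). Camera axes: x right, y down, z forward; pixel columns grow to the right and rows downward; lengths in m; the calibration is good to about 2 mm. A picture is of the moment at which its call begins: read the wrist's pose just before it. camera_model takes no time and is no camera call; for the wrist camera it gives the pose at the moment of the call.
- env.hand_in(): hands the job in; it is judged then, once.
The state is a dict: "t": time; "qpos": joint angles; "joint_velocities": joint speeds; "tau": joint torques, N m; "ee_pos": TCP position; "orientation": TCP orientation; "ft_force": force on the tool from outside, world axes, zero at the start; "moment": the same for the moment, N m; "grip_width": finger opening in m; "gripper_force": force on a finger pad.
Only numpy, scipy, OpenCV 4.12 (cv2) and the standard library are available. Lean on these libraries where they do the work, as an engineer would, in place of code of your own. Each camera call takes 0.05 s, during which the arm holds its last target. There are 200 camera calls.

## Task

Stand the plywood drilling template, centred, upright and fully seated, in the groove of the raised stand and let go of it. Then squeeze the handles of the spring clip, take it off its strip and lower it over the middle of the template's top edge, one jaw on each side, the jaw tips about 2 cm below the edge. Finish there still holding the clip squeezed wide open, with no part of it touching the template, ready for me to slip a sheet in; leave the other things on the bench alone.

Things in the scene. Friction and masses are not known exactly. Their poses are not given: they have to be found in the camera images.
- panel_mid (a point): Centre of the loose plywood drilling template, a flat upright board with three steel guide bushes: 10 mm thick (its own x), 110 mm wide (y), 100 mm tall (z); about 0.1 kg. It starts standing in the rack's groove, centre 64 mm and top edge 114 mm above the bench. Pinch it across its thickness near the top edge.
- rack: Fixed low wooden block, 90 x 110 mm, on the bench; origin at the centre of its underside, z up. A groove runs along its y axis through the middle: floor 14 mm above the bench, 12.4 mm wide, 20 mm deep, mouth flared to 28 mm over the 8 mm above (lips at 42 mm). The template starts in it.
- stand: Fixed stand: dark steel foot 100 x 120 mm, two pillars, narrow aluminium ledge 38 mm wide (x), 110 mm long (y); origin at the centre of its underside on the bench. Groove along y in the middle of the ledge: floor 50 mm above the bench, 12.4 mm wide, 20 mm deep, mouth flared to 28 mm over the 8 mm above (lips at 78 mm). A seated template has its centre at 100 mm and top edge at 150 mm.
- strip: Fixed clip strip: a thin upright aluminium bar, 6 mm thick (x), 90 mm long (y), top edge 104 mm above the bench, on a wooden foot 80 x 110 x 22 mm; origin at the centre of the underside, z up. The clip starts clipped over its top edge, pushed home until its pin all but sits on the edge.
- clip_grip (a point): Mid-point between the handles of the loose spring clip (0.09 kg), where to squeeze. z up, jaws down; x across the clip (handles and jaws move along it); y along the pin and strip. Starts 150 mm above the bench. Pivot pin 40 mm below. Handles 24 mm wide (y), tops 18 mm above, splayed 59 mm overall; squeezed they stand upright, 28 mm overall, against a stop: 9 N a side, the stop bears any grip.
- clip_jaws (a point): Point on the clip's mid-plane level with the open jaw tips, 82 mm below clip_grip, 42 mm below the pin. Jaws 22 mm wide (y), hanging below the pin. Fully open they stand 32 mm apart at the tips, 23 mm at the upper end of the pads, 14 mm higher; 36 mm of board fits above the tips before it meets the pin.
- clip_a (a joint): Opening angle of each clip lever (rad): 0 gripping the strip, -0.05 fully shut, 0.30 squeezed wide open against the stop. Both levers turn together; a spring shuts them.
- masking_tape: Roll of masking tape, 104 mm across, 24 mm high, lying behind the work; origin at the centre of its underside. Leave alone.
- tape_measure: Black tape measure, 69 x 99 x 36 mm, behind the work; origin at its underside. Leave alone.
- pliers: Pliers with red handles, 169 x 54 x 12 mm, lying behind the work; origin at the underside. Leave alone.
Mind the look-alikes: they are no part of the job. Of the things that look like the part that bears panel_mid, the largest one is meant. What is shaped like the part that bears clip_grip but yellow is not meant.

How it is judged:
By the outcome, as a careful person would: the job done as asked, in the order asked, and still so for the second after the job is handed in, while the arm keeps its last pose, push and grip.
It also fails if it takes over 54 s, if anything falls off the work surface, if the arm or the gripper's body presses on something with over 40 N, if the wrist force passes 120 N, or if a joint passes its speed limit or range.

## Working session

There is one attempt and no reset: what is moved stays moved. The work goes in short steps, Python scripts to look and compute and a shell command to move; the robot and the scene stay as the last step left them, time stands still between calls to the robot, and variables do not carry over. Pictures are saved under pics/ and viewed, at most 10 in all, crops included, and the job is handed in when it is done.

```bash
mkdir -p pics; python3 - <<'E'
from rig import env
import cv2,numpy as np
o=env.get_obs();print(o['t'],o['ee_pos'],o['orientation'],o['grip_width'])
for n in("scene","side"):
    cv2.imwrite(f'pics/{n}0.png',env.read_camera(n));m=env.camera_model(n);print(n,m['fx'],m['cx'],m['cy'],np.round(m['extrinsics'],3).tolist())
E
```

```text
0.0 [0.26874304 0.61868297 0.23044231] [-3.13990503e+00  9.90951852e-05  2.73188565e+00] 0.08533650161951119
scene 495.0818476500109 323.84639547103956 197.19056811438483 [[-0.726, 0.474, -0.499, 1.153], [0.688, 0.517, -0.509, 0.711], [0.017, -0.713, -0.701, 0.964], [0.0, 0.0, 0.0, 1.0]]
side 430.27823965136923 319.5477527572284 200.78482456656664 [[0.359, 0.774, -0.521, 1.126], [0.933, -0.3, 0.197, -0.107], [-0.004, -0.557, -0.83, 1.027], [0.0, 0.0, 0.0, 1.0]]
```

View pics/scene0.png

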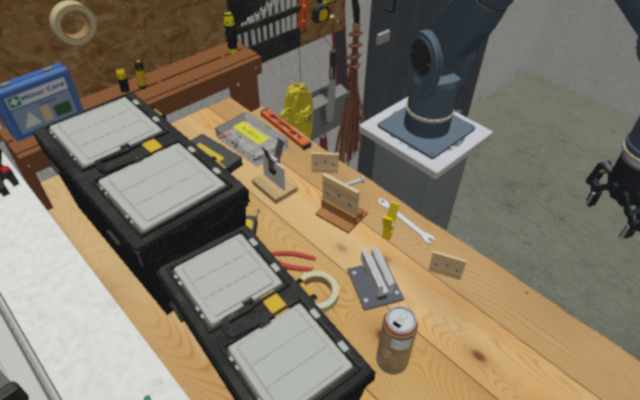

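View pics/side0.png

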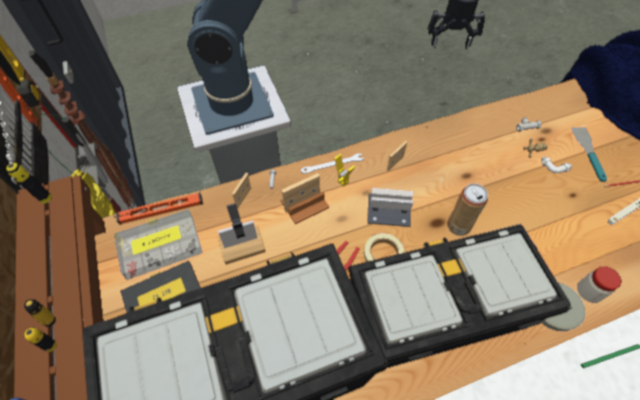

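The template in its rack is at scene (340,200), the stand at (375,275) and the clip on its strip at (274,170). I'll enlarge both views to read them more closely.

```bash
python3 - <<'E'
import cv2
a=cv2.imread('pics/scene0.png')[130:310,245:415];cv2.imwrite('pics/sc.png',cv2.resize(a,None,fx=3.3333,fy=3.3333,interpolation=cv2.INTER_CUBIC))
a=cv2.imread('pics/side0.png')[165:270,210:420];cv2.imwrite('pics/si.png',cv2.resize(a,None,fx=3.8,fy=3.8,interpolation=cv2.INTER_CUBIC))
E
```

```text
(no output)
```

View pics/sc.png

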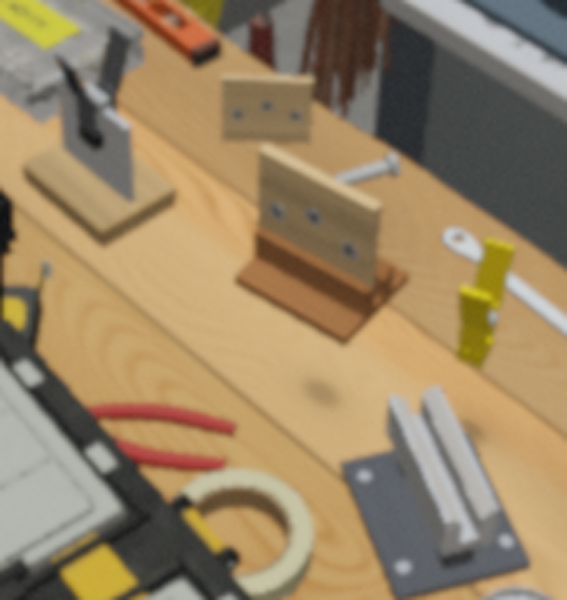

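View pics/si.png

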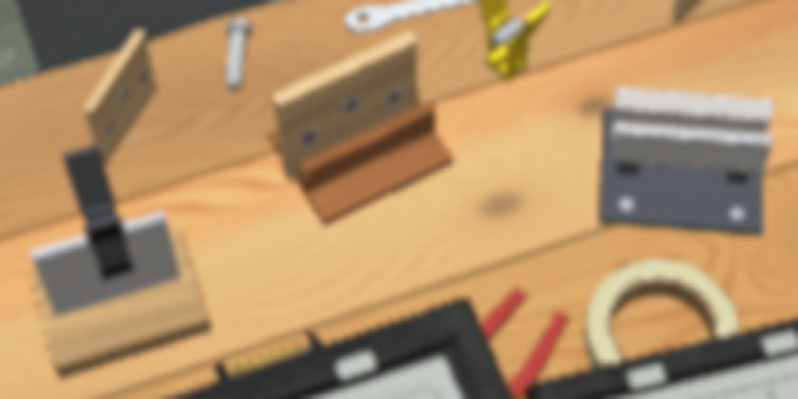

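```bash
cat > fit.py <<'E'
from rig import env
import numpy as np
from scipy.optimize import least_squares
def proj(m,P):
    E=np.array(m['extrinsics']);c=(P-E[:3,3])@E[:3,:3]
    return np.c_[m['fx']*c[:,0]/c[:,2]+m['cx'],m['fy']*c[:,1]/c[:,2]+m['cy']]
def fit(obs,x0):
    # obs: list of (model,[(local xyz),(u,v)])
    def f(p):
        c,s=np.cos(p[2]),np.sin(p[2]);r=[]
        for m,L,uv in obs:
            L=np.array(L,float)
            W=np.c_[p[0]+c*L[:,0]-s*L[:,1],p[1]+s*L[:,0]+c*L[:,1],L[:,2]]
            r.append((proj(m,W)-np.array(uv)).ravel())
        return np.concatenate(r)
    s=least_squares(f,x0,loss='soft_l1',x_scale=[.1,.1,1]);return s.x,f(s.x).reshape(-1,2)
E
python3 - <<'E'
from fit import *
S,D=env.camera_model('scene'),env.camera_model('side')
sc=lambda *a:np.array(a)/3.33333+[245,130]
si=lambda *a:np.array(a)/3.8+[210,165]
def ray(m,uv,z):
    E=np.array(m['extrinsics']);d=E[:3,:3]@[(uv[0]-m['cx'])/m['fx'],(uv[1]-m['cy'])/m['fy'],1];t=(z-E[2,3])/d[2];return (E[:3,3]+t*d)[:2].round(4)
for n,z,a,b in [('tmpl L/R',.114,[(265,148),(379,206)],[(277,101),(415,40)]),
 ('rack foot',0,[(344,341),(237,282),(408,278)],[(327,222),(452,160)]),
 ('strip top',.104,[(132,128)],[(33,252),(163,215)]),
 ('strip foot',.022,[(25,170),(103,232),(175,188)],[]),
 ('strip foot0',0,[(103,242)],[(60,375),(210,328)]),
 ('handle tops',.168,[(65,60),(120,28)],[(83,152)]),
 ('stand foot',.008,[(343,464),(399,593),(527,560)],[(602,220),(762,232),(606,108)]),
 ('lips',.078,[(397,398),(432,390),(452,540),(490,515)],[(617,95),(770,103),(613,128),(770,138)])]:
    print(n);print(' scene',*[ray(S,sc(*p),z) for p in a]);print(' side',*[ray(D,si(*p),z) for p in b])
E
```

```text
tmpl L/R
 scene [0.4903 0.0347] [0.4721 0.1386]
 side [0.4911 0.0316] [0.4764 0.1382]
rack foot
 scene [0.5105 0.1481] [0.5289 0.0455] [0.4242 0.1357]
 side [0.5278 0.049 ] [0.5105 0.1542]
strip top
 scene [ 0.5436 -0.0611]
 side [ 0.5408 -0.1524] [ 0.5443 -0.0658]
strip foot
 scene [ 0.5861 -0.1544] [ 0.585  -0.0533] [ 0.508 -0.053]
 side
strip foot0
 scene [ 0.5792 -0.0621]
 side [ 0.5773 -0.1632] [ 0.5799 -0.0561]
handle tops
 scene [ 0.5759 -0.098 ] [ 0.5195 -0.1002]
 side [ 0.5218 -0.1027]
stand foot
 scene [0.6005 0.2349] [0.6498 0.3364] [0.566  0.3782]
 side [0.6028 0.2344] [0.6536 0.3378] [0.5137 0.2786]
lips
 scene [0.573  0.2554] [0.5498 0.267 ] [0.6327 0.3599] [0.6    0.3638]
 side [0.5484 0.2641] [0.5937 0.3621] [0.5731 0.2495] [0.6203 0.3481]
```

Template centre is about (0.482, 0.086) with yaw 0.15. Stand is about (0.583, 0.307) with yaw -0.455, and the clip about (0.547, -0.10) with yaw -0.035. Next I move over the template and refine with the wrist camera.

```bash
python3 -m inch '[0,0,-0.5,0.05,-0.12,0,1, 0,0,-0.6,0.067,-0.167,0,1, 0,0,-0.6,0.067,-0.167,0,1, 0,0,-0.6,0.067,-0.167,0,1, 0,0,-0.6,0.067,-0.167,0,1, 0,0,-0.6,0.067,-0.167,0,1, 0,0,-0.6,0.067,-0.167,0,1, 0,0,-0.6,0.067,-0.167,0,1, 0,0,-0.6,0.067,-0.167,0,1]' && python3 -m inch '[0,0,-0.6,0.067,-0.167,0,1, 0,0,-0.6,0.067,-0.167,0,1, 0,0,-0.6,0.067,-0.167,0,1, 0,0,-0.6,0.067,-0.167,0,1, 0,0,-0.6,0.067,-0.167,0,1, 0,0,-0.6,0.067,-0.167,0,1, 0,0,-0.6,0.067,-0.167,0,1, 0,0,-0.1,0.02,-0.05,0,1, 0,0,0,0,0,0,1]'
python3 - <<'E'
from rig import env
import cv2,numpy as np
o=env.get_obs();print(o['t'],o['ee_pos'],o['orientation'],o['qpos'].round(2) if hasattr(o['qpos'],'round') else o['qpos'])
m=env.camera_model('wrist');cv2.imwrite('pics/w1.png',env.read_camera('wrist'));print(m)
E
```

```text
t: 0.85
ee_pos: [0.3863, 0.3261, 0.2312]
orientation: [-3.141, -0.0, 2.174]
ft_force: [0.2, 0.1, -0.1]
grip_width: 0.0852
gripper_force: 0.0
t: 1.6
ee_pos: [0.4847, 0.0805, 0.2313]
orientation: [3.141, 0.001, 1.72]
ft_force: [-0.1, 0.1, 0.2]
grip_width: 0.0852
gripper_force: 0.0
1.6 [0.48470923 0.08051599 0.23129174] [3.14146633e+00 1.42181840e-03 1.72033717e+00] [-0.55  0.32  0.39  1.92 -0.15  0.93  0.06]
{'fx': 330.85042232431084, 'fy': 330.85042232431084, 'cx': 318.7094740767336, 'cy': 203.4795369563542, 'extrinsics': array([[ 0.98870936,  0.14358748,  0.04285361,  0.47374557],
       [ 0.14983923, -0.9500736 , -0.27369393,  0.15083337],
       [ 0.00141506,  0.2770249 , -0.9608617 ,  0.37355547],
       [ 0.        ,  0.        ,  0.        ,  1.        ]])}
```

View pics/w1.png

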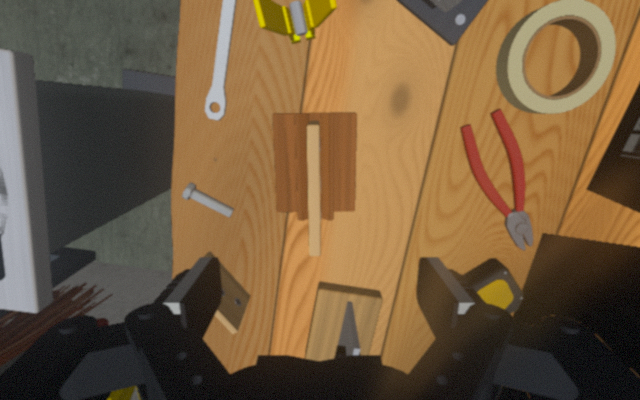

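The wrist view shows the template's top edge running from (313.5,124) to (314.5,255), between the fingers. The rack is at (315,162).

```bash
cat >> fit.py <<'E'
def ray(m,uv,z):
    E=np.array(m['extrinsics']);d=E[:3,:3]@[(uv[0]-m['cx'])/m['fx'],(uv[1]-m['cy'])/m['fy'],1];t=(z-E[2,3])/d[2];return (E[:3,3]+t*d)[:2].round(4)
E
python3 - <<'E'
from fit import *
m=env.camera_model('wrist')
a,b=ray(m,(313.5,124),.114),ray(m,(314.5,255),.114);print(a,b,(a+b)/2,np.hypot(*(a-b)),np.arctan2(-(a-b)[0],(a-b)[1]))
for p in[(273,113),(357,113),(356,210),(274,210)]:print(ray(m,p,.042),ray(m,p,0))
E
```

```text
[0.471  0.1412] [0.488  0.0337] [0.4795  0.08745] 0.1088358856260195 0.15684071146517434
[0.4302 0.1422] [0.4248 0.1408]
[0.5104 0.1546] [0.5152 0.1548]
[0.5275 0.058 ] [0.5344 0.0459]
[0.4426 0.0448] [0.4387 0.0311]
```

```bash
python3 -m inch '[0,0,0.07,-0.013,0.018,-0.1,1, 0,0,0,-0.013,0.017,-0.15,1, 0,0,0,0,0,-0.15,1, 0,0,0,0,0,-0.15,1, 0,0,0,0,0,-0.12,1, 0,0,0,0,0,-0.09,1, 0,0,0,0,0,0,1, 0,0,0,0,0,0,-1, 0,0,0,0,0,0,-1, 0,0,0,0,0,0,-1, 0,0,0,0,0,0,-1, 0,0,0,0,0,0,-1]' 50 && python3 -m inch '[0,0,0,0,0,0,-1, 0,0,0,0,0,0,-1, 0,0,0,0,0,0,-1, 0,0,0,0,0,0,-1]'
```

```text
t: 2.65
ee_pos: [0.4792, 0.0914, 0.0802]
orientation: [3.14, -0.0, 1.734]
ft_force: [-0.1, -0.2, -0.7]
grip_width: 0.0253
gripper_force: 0.0
t: 2.98
ee_pos: [0.4791, 0.0913, 0.08]
orientation: [3.141, -0.0, 1.734]
ft_force: [-1.0, 0.9, 7.4]
grip_width: 0.0094
gripper_force: 49.7
```

```bash
python3 -m inch '[0,0,0,0,0,0.05,-1, 0,0,0,0,0,0.12,-1, 0,0,0,0,0,0.15,-1, 0,0,0,0,0,0.1,-1, 0,0,-0.4,0.03,0.06,0.06,-1, 0,0,-0.9,0.058,0.118,0,-1, 0,0,-0.9,0.058,0.118,0,-1, 0,0,-0.9,0.058,0.118,0,-1, 0,0,-0.9,0.058,0.118,0,-1, 0,0,-0.9,0.058,0.118,0,-1, 0,0,-0.9,0.058,0.118,0,-1, 0,0,-0.1,0,0,0,-1]' && python3 -m inch '[0,0,0,0,0,0,-1, 0,0,0,0,0,0,-1]'
python3 - <<'E'
from rig import env
import cv2,numpy as np
o=env.get_obs();print(o['t'],o['ee_pos'],o['orientation'])
np.savez('w2.npz',**env.camera_model('wrist'));cv2.imwrite('pics/w2.png',env.read_camera('wrist'))
E
```

```text
t: 3.98
ee_pos: [0.5552, 0.251, 0.1745]
orientation: [-3.141, -0.002, 1.117]
ft_force: [-0.6, 1.0, -0.6]
grip_width: 0.0092
gripper_force: 49.4
t: 4.15
ee_pos: [0.5539, 0.244, 0.175]
orientation: [-3.141, 0.001, 1.117]
ft_force: [0.2, -0.0, -1.1]
grip_width: 0.0093
gripper_force: 49.4
4.15 [0.55387946 0.24402031 0.17500781] [-3.14134874e+00  1.21958018e-03  1.11703112e+00]
```

View pics/w2.png

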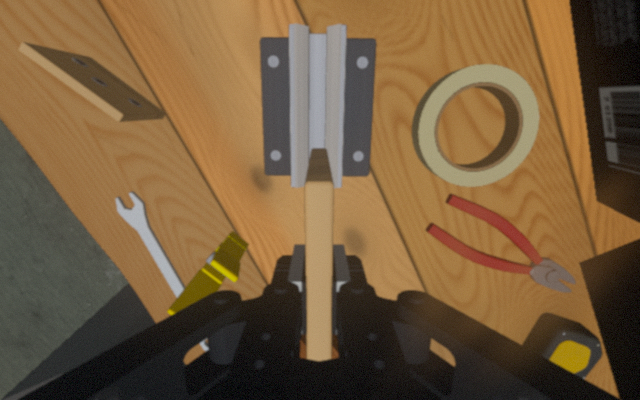

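The stand's ledge corners are at (290,26), (346,26), (341,187) and (293,186). The held template's top edge runs from (319,183) to (319,360).

```bash
python3 - <<'E'
from fit import *
m={k:v for k,v in np.load('w2.npz').items()}
c,r=fit([(m,[(-.019,.055,.078),(.019,.055,.078),(.019,-.055,.078),(-.019,-.055,.078)],[(290,26),(346,26),(341,187),(293,186)])],[.583,.307,-.45]);print('lips',c,r.round(1).tolist())
c,r=fit([(m,[(-.05,.06,.006),(.05,.06,.006),(.05,-.06,.006),(-.05,-.06,.006)],[(261,38),(376,39),(371,176),(264,175)])],[.583,.307,-.45]);print('foot',c,r.round(1).tolist())
a,b=ray(m,(319,183),.209),ray(m,(319,360),.209);print(a,b,(a+b)/2,np.hypot(*(a-b)),np.arctan2(-(a-b)[0],(a-b)[1]))
E
```

```text
lips [ 0.58235832  0.30576591 -0.45978393] [[-1.2, -1.2], [1.1, -0.8], [1.6, 2.4], [-1.5, 3.1]]
foot [ 0.58287217  0.3062132  -0.46135526] [[-0.9, -0.5], [0.9, -0.4], [-1.2, 0.5], [1.2, 0.6]]
[0.5738 0.2863] [0.5426 0.2222] [0.5582  0.25425] 0.07128990110808121 -0.45298301959963533
```

```bash
python3 - <<'E'
import cv2
a=cv2.imread('pics/w2.png');print([(r,a[r,315:323].mean(0).astype(int).tolist()) for r in range(144,206,3)])
print([(c,a[250,c].tolist()) for c in range(302,338,2)])
a=cv2.imread('pics/w1.png');print([(r,a[r,311:317].mean(0).astype(int).tolist()) for r in list(range(116,134,2))+list(range(246,264,2))])
E
```

```text
[(144, [170, 163, 161]), (147, [154, 149, 150]), (150, [55, 73, 88]), (153, [56, 75, 91]), (156, [54, 72, 88]), (159, [56, 75, 93]), (162, [55, 75, 92]), (165, [53, 73, 89]), (168, [52, 71, 87]), (171, [52, 70, 85]), (174, [53, 74, 91]), (177, [57, 79, 97]), (180, [61, 86, 108]), (183, [97, 142, 173]), (186, [110, 153, 183]), (189, [110, 153, 183]), (192, [110, 154, 184]), (195, [109, 153, 184]), (198, [110, 153, 184]), (201, [111, 154, 185]), (204, [111, 154, 185])]
[(302, [61, 71, 77]), (304, [60, 78, 93]), (306, [98, 138, 173]), (308, [108, 151, 188]), (310, [111, 157, 189]), (312, [108, 155, 185]), (314, [112, 155, 187]), (316, [109, 153, 186]), (318, [107, 153, 185]), (320, [108, 153, 182]), (322, [110, 156, 187]), (324, [109, 153, 186]), (326, [110, 152, 183]), (328, [107, 151, 181]), (330, [99, 144, 175]), (332, [72, 103, 126]), (334, [61, 68, 79]), (336, [64, 73, 79])]
[(116, [50, 90, 139]), (118, [48, 89, 138]), (120, [48, 82, 119]), (122, [48, 76, 98]), (124, [67, 104, 130]), (126, [107, 155, 190]), (128, [113, 160, 194]), (130, [114, 161, 194]), (132, [113, 161, 194]), (246, [116, 164, 197]), (248, [117, 165, 198]), (250, [115, 164, 198]), (252, [116, 164, 199]), (254, [115, 163, 198]), (256, [91, 148, 198]), (258, [80, 142, 199]), (260, [81, 144, 201]), (262, [83, 144, 201])]
```

```bash
python3 - <<'E'
from fit import *
m={k:v for k,v in np.load('w2.npz').items()}
y=np.array([.442,.897])
for p,z in(((319,182),.209),((318.5,148.5),.109),((318.5,148.5),.107),((319,182),.211)):print(z,ray(m,p,z),ray(m,p,z)-.055*y)
a,b=ray(m,(304.5,250),.209),ray(m,(332,250),.209);print(a,b,np.hypot(*(a-b)))
print(env.get_obs()['ee_pos'])
E
```

```text
0.209 [0.574  0.2866] [0.54969  0.237265]
0.109 [0.5737 0.2863] [0.54939  0.236965]
0.107 [0.5736 0.2861] [0.54929  0.236765]
0.211 [0.5742 0.287 ] [0.54989  0.237665]
[0.5586 0.2667] [0.5673 0.2624] 0.009704638066409301
[0.55396431 0.24348838 0.17527385]
```

```bash
python3 -m inch '[0,0,-0.06,0.025,0.0525,0,-1, 0,0,0,0.05,0.1,0,-1, 0,0,0,0.05,0.1,0,-1, 0,0,0,0.04,0.09,0,-1, 0,0,0,0,0,0,-1, 0,0,0,0,0,0,-1, 0,0,0,0,0,0,-1]'
python3 - <<'E'
from fit import *
import cv2
o=env.get_obs();print(o['t'],o['ee_pos'],o['orientation'])
np.savez('w3.npz',**env.camera_model('wrist'));cv2.imwrite('pics/w3.png',env.read_camera('wrist'))
a=cv2.imread('pics/w3.png');cv2.imwrite('pics/w3c.png',cv2.resize(a[120:300,220:420],None,fx=3,fy=3,interpolation=cv2.INTER_CUBIC))
E
```

```text
t: 4.78
ee_pos: [0.5874, 0.3123, 0.1753]
orientation: [3.142, 0.001, 1.109]
ft_force: [-0.8, -0.4, -1.9]
grip_width: 0.0091
gripper_force: 49.4
4.7833 [0.58735333 0.31225093 0.17530272] [3.14154290e+00 6.21207935e-04 1.10873485e+00]
```

View pics/w3c.png

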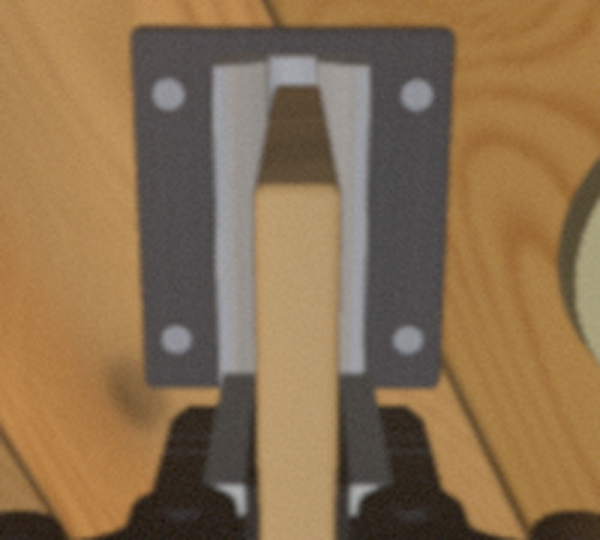

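Wrist crop, full-image pixels: ledge corners (291,142), (343.7,142), (341.3,244.7) and (292.7,244.7); template bottom far end (319,148.5), inside the groove line.

```bash
python3 - <<'E'
from fit import *
m={k:v for k,v in np.load('w3.npz').items()}
c,r=fit([(m,[(-.019,.055,.078),(.019,.055,.078),(.019,-.055,.078),(-.019,-.055,.078)],[(291,142),(343.7,142),(341.3,244.7),(292.7,244.7)])],[.583,.307,-.45]);print('lips',c,r.round(1).tolist())
g=lambda u,v:(u/3+220,v/3+120)
c,r=fit([(m,[(-.05,.06,.006),(.05,.06,.006),(.05,-.06,.006),(-.05,-.06,.006)],[g(132,28),g(455,28),g(439,387),g(147,387)])],[.583,.307,-.45]);print('foot',c,r.round(1).tolist())
y=np.array([.444,.896])
for p,z in(((318.7,182),.209),((318.7,148.5),.109)):print(z,ray(m,p,z)-.055*y)
E
```

```text
lips [ 0.58295478  0.30733397 -0.46482697] [[-0.2, -1.4], [0.2, -1.2], [-0.7, 34.4], [0.7, 34.2]]
foot [ 0.58278745  0.30625819 -0.46250195] [[-0.5, -0.4], [0.4, -0.2], [0.4, 0.4], [-0.3, 0.4]]
0.209 [0.58318 0.30542]
0.109 [0.58318 0.30502]
```

```bash
python3 -m inch '[0,0,0,-0.001,0.006,-0.03,-1, 0,0,0,0,0,-0.06,-1, 0,0,0,0,0,-0.06,-1, 0,0,0,0,0,-0.05,-1, 0,0,0,0,0,-0.04,-1, 0,0,0,0,0,-0.02,-1, 0,0,0,0,0,-0.01,-1, 0,0,0,0,0,0,-1, 0,0,0,0,0,0,-1]'; python3 -m inch '[0,0,0,0,0,-0.01,-1, 0,0,0,0,0,-0.005,-1, 0,0,0,0,0,0,-1, 0,0,0,0,0,0,-1]';  python3 -m inch '[0,0,0,0,0,-0.005,-1, 0,0,0,0,0,-0.005,-1, 0,0,0,0,0,0,-1, 0,0,0,0,0,0,-1]'
```

```text
t: 5.58
ee_pos: [0.5874, 0.3144, 0.1215]
orientation: [3.141, -0.0, 1.11]
ft_force: [0.1, 0.5, -0.2]
grip_width: 0.0094
gripper_force: 49.4
t: 5.92
ee_pos: [0.5871, 0.3145, 0.1184]
orientation: [3.142, -0.0, 1.11]
ft_force: [-0.0, -0.2, -1.0]
grip_width: 0.0094
gripper_force: 49.4
t: 6.25
ee_pos: [0.5871, 0.3144, 0.1162]
orientation: [-3.141, 0.0, 1.11]
ft_force: [-0.0, 0.0, -2.7]
grip_width: 0.0094
gripper_force: 49.5
```

```bash
python3 -m inch '[0,0,0,0,0,-0.005,-1, 0,0,0,0,0,0,-1, 0,0,0,0,0,0,-1]'; python3 -m inch '[0,0,0,0,0,-0.005,-1, 0,0,0,0,0,0,-1, 0,0,0,0,0,0,-1]'
```

```text
t: 6.5
ee_pos: [0.5873, 0.3144, 0.1161]
orientation: [3.141, -0.001, 1.11]
ft_force: [-1.1, -0.8, 4.9]
grip_width: 0.0092
gripper_force: 50.5
t: 6.75
ee_pos: [0.5874, 0.3143, 0.116]
orientation: [3.141, -0.001, 1.109]
ft_force: [-4.8, -2.1, 12.9]
grip_width: 0.0095
gripper_force: 51.8
```

```bash
python3 -m inch '[0,0,0,0,0,0.005,-1, 0,0,0,0,0,0,0.2, 0,0,0,0,0,0,1, 0,0,0,0,0,0,1, 0,0,0,0,0,0,1, 0,0,0,0,0,0,1, 0,0,0,0,0,0.05,1, 0,0,0,0,0,0.15,1, 0,0,0,0,0,0.2,1, 0,0,0,0,0,0.15,1, 0,0,0,0,0,0.05,1, 0,0,0,0,0,0,1]'
python3 - <<'E'
from fit import *
import cv2
o=env.get_obs();print(o['t'],o['ee_pos'],o['orientation'])
np.savez('w4.npz',**env.camera_model('wrist'));cv2.imwrite('pics/w4.png',env.read_camera('wrist'))
a=cv2.imread('pics/w4.png');cv2.imwrite('pics/w4c.png',cv2.resize(a[120:300,220:420],None,fx=3,fy=3,interpolation=cv2.INTER_CUBIC))
E
```

```text
t: 7.75
ee_pos: [0.5888, 0.3147, 0.2394]
orientation: [3.138, -0.005, 1.11]
ft_force: [0.0, 0.2, -0.9]
grip_width: 0.0854
gripper_force: 0.0
7.75 [0.58875603 0.31466933 0.23940861] [ 3.13811759 -0.00503823  1.1095232 ]
```

View pics/w4c.png

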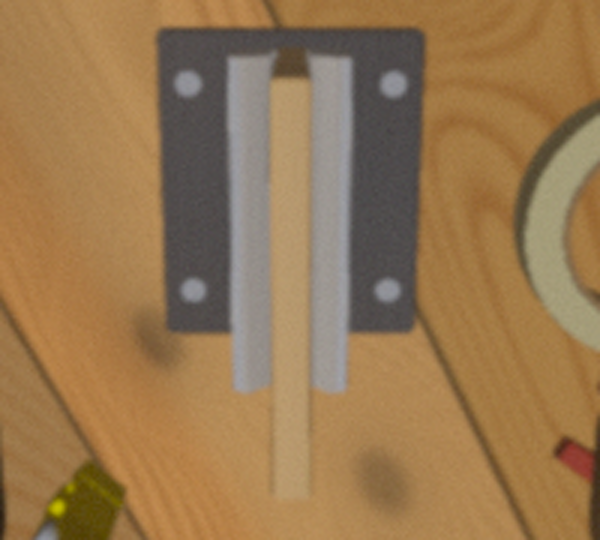

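The template sits in the ledge groove. Crop pixels: template top edge (290,78)–(292,497); lip corners (228,57), (352,57), (346,391), (234,391).

```bash
python3 - <<'E'
from fit import *
m={k:v for k,v in np.load('w4.npz').items()}
g=lambda u,v:(u/3+220,v/3+120)
c,r=fit([(m,[(-.019,.055,.078),(.019,.055,.078),(.019,-.055,.078),(-.019,-.055,.078)],[g(228,57),g(352,57),g(346,391),g(234,391)])],[.583,.307,-.45]);print('lips',c,r.round(1).tolist())
a,b=ray(m,g(290,78),.15),ray(m,g(292,497),.15);print(a,b,(a+b)/2,np.hypot(*(a-b)),np.arctan2(-(a-b)[0],(a-b)[1]))
E
```

```text
lips [ 0.5828779   0.30701752 -0.46209054] [[-0.3, -0.5], [0.3, -0.4], [0.4, 0.6], [-0.4, 0.6]]
[0.6078 0.3568] [0.5599 0.2596] [0.58385 0.3082 ] 0.10836166296250721 -0.4578697120931628
```

```bash
python3 -m inch '[0,0,0.15,-0.008,-0.08,0,1, 0,0,0.35,-0.017,-0.18,0,1, 0,0,0.35,-0.017,-0.18,0,1, 0,0,0.35,-0.017,-0.18,0,1, 0,0,0.35,-0.017,-0.18,0,1, 0,0,0.35,-0.017,-0.18,0,1, 0,0,0.35,-0.017,-0.18,0,1, 0,0,0.35,-0.017,-0.18,0,1, 0,0,0.35,-0.017,-0.18,0,1, 0,0,0.35,-0.017,-0.18,0,1, 0,0,0.35,-0.017,-0.18,0,1, 0,0,0.35,-0.017,-0.18,0,1]'; python3 -m inch '[0,0,0.1,-0.005,-0.03,0,1, 0,0,0,0,0,0,1, 0,0,0,0,0,0,1, 0,0,0,0,0,0,1]'
python3 - <<'E'
from fit import *
import cv2
o=env.get_obs();print(o['t'],o['ee_pos'],o['orientation'])
np.savez('w5.npz',**env.camera_model('wrist'));cv2.imwrite('pics/w5.png',env.read_camera('wrist'))
a=cv2.imread('pics/w5.png');cv2.imwrite('pics/w5c.png',cv2.resize(a[80:360,180:460],None,fx=2.1,fy=2.1,interpolation=cv2.INTER_CUBIC))
E
```

```text
t: 8.8
ee_pos: [0.5468, -0.0988, 0.2339]
orientation: [-3.139, -0.0, 1.531]
ft_force: [0.8, -0.4, -0.9]
grip_width: 0.0853
gripper_force: 0.0
t: 9.13
ee_pos: [0.5471, -0.1015, 0.2344]
orientation: [-3.14, -0.001, 1.541]
ft_force: [-0.6, 0.3, 0.5]
grip_width: 0.0854
gripper_force: 0.0
9.1333 [ 0.54712705 -0.10154862  0.23442463] [-3.14010467e+00 -1.02886197e-03  1.54063893e+00]
```

View pics/w5c.png

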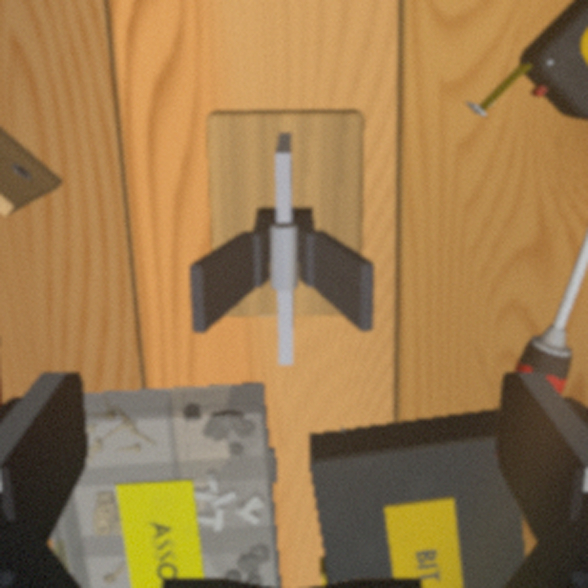

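The clip's handle-top outer edges are at crop (192,263)–(194,331) and (373,263)–(371,331). The strip's top edge runs from (284,152) to (286,366).

```bash
python3 - <<'E'
from fit import *
m={k:v for k,v in np.load('w5.npz').items()}
g=lambda u,v:(u/2.1+180,v/2.1+80)
h=.0295
c,r=fit([(m,[(-h,.012,.168),(h,.012,.168),(h,-.012,.168),(-h,-.012,.168)],[g(192,263),g(373,263),g(371,331),g(194,331)])],[.547,-.1,0]);print('handles',c,r.round(1).tolist())
for z,p,q in[(.104,(284,152),(286,366)),]:
  a,b=ray(m,g(*p),z),ray(m,g(*q),z);print(a,b,(a+b)/2,np.hypot(*(a-b)),np.arctan2(-(a-b)[0],(a-b)[1]))
E
```

```text
handles [ 0.54396797 -0.10306099 -0.02929128] [[-1.9, -0.7], [1.7, -0.7], [1.5, 1.0], [-1.4, 1.0]]
[ 0.545 -0.065] [ 0.5429 -0.156 ] [ 0.54395 -0.1105 ] 0.09102422754409949 -0.02307282789014382
```

```bash
python3 -m inch '[0,0,0.03,-0.008,-0.004,-0.08,1, 0,0,0,-0.007,-0.004,-0.12,1, 0,0,0,0,0,-0.12,1, 0,0,0,0,0,-0.12,1, 0,0,0,0,0,-0.05,1, 0,0,0,0,0,-0.027,1, 0,0,0,0,0,0,1, 0,0,0,0,0,0,1, 0,0,0,0,0,0,1]' 60; python3 -m inch '[0,0,0,0,0,0,0.3, 0,0,0,0,0,0,0, 0,0,0,0,0,0,-0.2, 0,0,0,0,0,0,-0.5, 0,0,0,0,0,0,-1, 0,0,0,0,0,0,-1, 0,0,0,0,0,0,-1, 0,0,0,0,0,0,-1, 0,0,0,0,0,0,-1, 0,0,0,0,0,0,-1]'
```

```text
t: 9.93
ee_pos: [0.5449, -0.1052, 0.1331]
orientation: [3.14, 0.0, 1.542]
ft_force: [-0.7, 0.7, -0.8]
grip_width: 0.0852
gripper_force: 0.0
t: 10.77
ee_pos: [0.5447, -0.1057, 0.1342]
orientation: [3.139, -0.0, 1.542]
ft_force: [-4.4, 1.4, 23.0]
grip_width: 0.0257
gripper_force: 58.0
```

```bash
python3 -m inch '[0,0,0,0,0,0.01,-1, 0,0,0,0,0,0.02,-1, 0,0,0,0,0,0.05,-1, 0,0,0,0,0,0.1,-1, 0,0,0,0,0,0.12,-1, 0,0,0,0,0,0.12,-1, 0,0,0,0,0,0.12,-1, 0,0,0,0,0,0.1,-1, 0,0,0,0,0,0.03,-1, 0,0,0,0,0,0,-1, 0,0,0,0,0,0,-1]'
python3 - <<'E'
from fit import *
import cv2
o=env.get_obs();print(o['t'],o['ee_pos'],o['orientation'],o['grip_width'])
np.savez('w6.npz',**env.camera_model('wrist'));a=env.read_camera('wrist');b=env.read_camera('side')
cv2.imwrite('pics/c6.png',np.hstack([cv2.resize(a[130:400,180:460],None,fx=1.4,fy=1.4,interpolation=cv2.INTER_CUBIC),cv2.resize(b[100:235,180:320],None,fx=2.8,fy=2.8,interpolation=cv2.INTER_CUBIC)]))
E
```

```text
t: 11.68
ee_pos: [0.5439, -0.105, 0.2655]
orientation: [-3.141, -0.0, 1.542]
ft_force: [-0.6, 0.2, -0.7]
grip_width: 0.0257
gripper_force: 58.8
11.6833 [ 0.54385224 -0.10495653  0.26548344] [-3.14125630e+00 -2.27533745e-04  1.54240010e+00] 0.025683906973204128
```

View pics/c6.png

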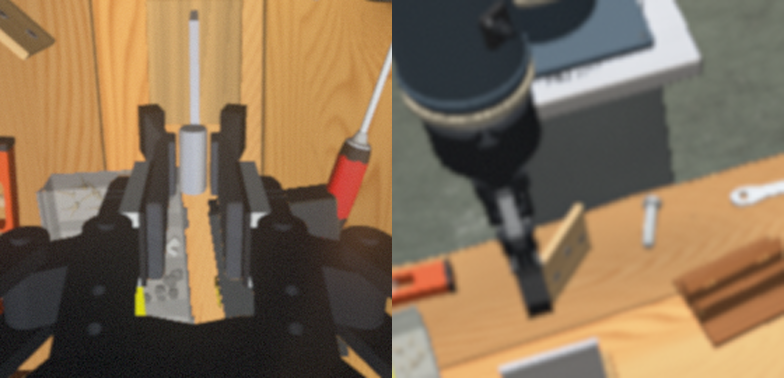

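The clip is off its strip, open and held upright. The pin shows at full-image (318,220)–(318,267). I'll use it to check how the clip sits in the hand.

```bash
python3 - <<'E'
from fit import *
m5={k:v for k,v in np.load('w5.npz').items()};m6={k:v for k,v in np.load('w6.npz').items()}
f=lambda u,v:(u/1.4+180,v/1.4+130)
print('w5 tool .5471 -.1015; w6 tool .5439 -.1050')
for z in(.110,.117):
  a,b=ray(m5,(315.2,186.7),z),ray(m5,(315.7,218.1),z);print(z,a,b,(a+b)/2,np.hypot(*(a-b)))
for z in(.235,.241,.248,.255):
  a,b=ray(m6,f(193.5,127),z),ray(m6,f(193.5,192),z);print(z,a,b,(a+b)/2,np.hypot(*(a-b)))
E
```

```text
w5 tool .5471 -.1015; w6 tool .5439 -.1050
0.11 [ 0.5442 -0.0925] [ 0.5437 -0.1198] [ 0.54395 -0.10615] 0.027304578370668908
0.117 [ 0.5443 -0.0909] [ 0.5438 -0.1175] [ 0.54405 -0.1042 ] 0.026604698833100893
0.235 [ 0.5436 -0.0935] [ 0.5429 -0.1217] [ 0.54325 -0.1076 ] 0.02820868660537034
0.241 [ 0.5437 -0.0914] [ 0.5429 -0.1186] [ 0.5433 -0.105 ] 0.027211762162711917
0.248 [ 0.5438 -0.089 ] [ 0.543  -0.1151] [ 0.5434  -0.10205] 0.026112257658042513
0.255 [ 0.5438 -0.0866] [ 0.5431 -0.1115] [ 0.54345 -0.09905] 0.024909837414162306
```

```bash
python3 -m inch '[0,0,-0.15,0.008,0.08,0,-1, 0,0,-0.36,0.017,0.18,0,-1, 0,0,-0.36,0.017,0.18,0,-1, 0,0,-0.36,0.017,0.18,0,-1, 0,0,-0.36,0.017,0.18,0,-1, 0,0,-0.36,0.017,0.18,0,-1, 0,0,-0.36,0.017,0.18,0,-1, 0,0,-0.36,0.017,0.18,0,-1, 0,0,-0.36,0.017,0.18,0,-1, 0,0,-0.36,0.017,0.18,0,-1, 0,0,-0.36,0.017,0.18,0,-1, 0,0,-0.36,0.017,0.18,0,-1]'; python3 -m inch '[0,0,0,0,0,0,-1, 0,0,0,0,0,0,-1, 0,0,0,0,0,0,-1, 0,0,0,0,0,0,-1]'
```

```text
t: 12.78
ee_pos: [0.5825, 0.3085, 0.2643]
orientation: [-3.14, 0.002, 1.11]
ft_force: [1.2, -0.6, -0.8]
grip_width: 0.0256
gripper_force: 58.8
t: 13.12
ee_pos: [0.5832, 0.305, 0.2653]
orientation: [-3.142, 0.002, 1.11]
ft_force: [0.7, 0.3, -0.8]
grip_width: 0.0259
gripper_force: 58.8
```

```bash
python3 - <<'E'
from fit import *
import cv2
m=env.camera_model('wrist');a=env.read_camera('wrist');cv2.imwrite('pics/w7.png',a);o=env.get_obs();print(o['ee_pos'],o['orientation'])
np.savez('w7.npz',**m)
c,y,x=np.array([.5835,.3075]),np.array([.444,.896]),np.array([.896,-.444])
P=np.array([[*(c+s*y+d*x),.15] for s in(-.03,0,.03,.055) for d in(-.005,.005)]);print(proj(m,P).round(1).tolist())
t=np.array(o['ee_pos']);print('tip',proj(m,np.array([[t[0],t[1],.15]])).round(1))
for r in range(120,216,12):print(r,[(c,a[r,c].tolist()) for c in range(300,340,3)])
print([(r,a[r,318].tolist()) for r in range(130,200,4)])
E
```

```text
[0.58332678 0.30503858 0.26566246] [-3.14157491e+00  9.16076335e-04  1.10969137e+00]
[[312.3, 231.7], [324.4, 231.7], [312.1, 196.8], [324.6, 196.8], [311.9, 159.6], [324.8, 159.6], [311.8, 126.8], [324.9, 126.8]]
tip [[319.5 199.5]]
120 [(300, [81, 82, 90]), (303, [86, 86, 95]), (306, [81, 83, 88]), (309, [84, 87, 90]), (312, [88, 85, 91]), (315, [80, 82, 86]), (318, [80, 83, 91]), (321, [78, 83, 88]), (324, [82, 81, 89]), (327, [87, 86, 92]), (330, [87, 86, 91]), (333, [83, 82, 90]), (336, [83, 84, 91]), (339, [78, 80, 84])]
132 [(300, [174, 168, 170]), (303, [166, 168, 175]), (306, [159, 164, 172]), (309, [149, 155, 161]), (312, [122, 161, 192]), (315, [124, 173, 206]), (318, [124, 172, 204]), (321, [125, 172, 207]), (324, [126, 157, 183]), (327, [159, 163, 171]), (330, [167, 172, 181]), (333, [166, 167, 176]), (336, [164, 160, 158]), (339, [85, 86, 91])]
144 [(300, [178, 171, 173]), (303, [162, 167, 173]), (306, [155, 160, 165]), (309, [152, 159, 162]), (312, [122, 160, 190]), (315, [126, 176, 207]), (318, [125, 174, 206]), (321, [120, 169, 202]), (324, [124, 153, 178]), (327, [1
[... 1531 characters left out ...]
165]), (309, [155, 159, 166]), (312, [128, 153, 176]), (315, [125, 173, 205]), (318, [124, 171, 203]), (321, [123, 170, 203]), (324, [120, 143, 161]), (327, [164, 168, 173]), (330, [161, 167, 170]), (333, [176, 173, 173]), (336, [136, 134, 134]), (339, [85, 85, 85])]
[(130, [122, 172, 203]), (134, [126, 172, 206]), (138, [122, 172, 206]), (142, [122, 172, 205]), (146, [124, 172, 206]), (150, [122, 171, 203]), (154, [124, 172, 206]), (158, [123, 171, 204]), (162, [124, 172, 209]), (166, [126, 172, 206]), (170, [125, 170, 205]), (174, [125, 173, 206]), (178, [121, 171, 203]), (182, [121, 169, 202]), (186, [124, 172, 204]), (190, [124, 171, 205]), (194, [124, 172, 205]), (198, [127, 173, 205])]
```

```bash
python3 -m inch '[0,0,0,0.001,0.003,-0.02,-1, 0,0,0,0,0,-0.04,-1, 0,0,0,0,0,-0.05,-1, 0,0,0,0,0,-0.05,-1, 0,0,0,0,0,-0.04,-1, 0,0,0,0,0,-0.02,-1, 0,0,0,0,0,0,-1, 0,0,0,0,0,0,-1]'; python3 -m inch '[0,0,0,0,0,-0.03,-1, 0,0,0,0,0,-0.04,-1, 0,0,0,0,0,-0.035,-1, 0,0,0,0,0,-0.02,-1, 0,0,0,0,0,0,-1, 0,0,0,0,0,0,-1, 0,0,0,0,0,0,-1, 0,0,0,0,0,0,-1, 0,0,0,0,0,0,-1, 0,0,0,0,0,0,-1]'
```

```text
t: 13.83
ee_pos: [0.5833, 0.3074, 0.2217]
orientation: [-3.141, 0.0, 1.112]
ft_force: [0.4, -0.0, -1.3]
grip_width: 0.0256
gripper_force: 58.8
t: 14.67
ee_pos: [0.5835, 0.3075, 0.1972]
orientation: [3.141, -0.0, 1.112]
ft_force: [-0.9, -0.3, -1.5]
grip_width: 0.0256
gripper_force: 58.8
```

```bash
python3 - <<'E'
from fit import *
import cv2
m=env.camera_model('wrist');a=env.read_camera('wrist');cv2.imwrite('pics/w8.png',a)
c,y,x=np.array([.5835,.3075]),np.array([.444,.896]),np.array([.896,-.444])
P=np.array([[*(c+s*y+d*x),.15] for s in(.03,.055) for d in(-.005,.005)]);print(proj(m,P).round(1).tolist())
for r in(130,150,170,190,210,230,250,265):print(r,''.join('W' if int(p[2])-int(p[0])>45 else ('#' if p.max()<75 else ('+' if p.max()<130 else '.')) for p in a[r,270:370]))
print([(r,a[r,318].tolist()) for r in range(60,130,6)])
E
```

```text
[[311.3, 181.0], [328.4, 181.0], [311.1, 137.5], [328.9, 137.5]]
130 ++++++++++++++++++++++++++++++++++++++++++.+++W++++++++++++++++++++++++++++++++++++++++++++++++++++W
150 +++++++++++++++++++++++++................WWWWWWWWWWWWWWWWW...............++++++++++++++++++++++++++W
170 +++++++++++++++++++++++++................WWWWWWWWWWWWWWWWW..............++++++++++++++++++++++++++WW
190 W+++++++++++++++++++++++++................WWWWWWWWWWWWWWWW..............+++++++++++++++++++++++++WWW
210 WW++++++###################+.............WWWWWWWWWWWWWWWWW.........++###################++++++++WWWW
230 WW+++++++##########################++++++...............++.++#########################+++++++++WWWWW
250 WWWWW+++++#+++##################+++++.++...............+++.++#+++###################++#++#+++WWWWWWW
265 ##++#++##+######################++#+WWW................++WWWW+++########################+++#++##+###
[(60, [61, 118, 163]), (66, [62, 118, 164]), (72, [67, 122, 167]), (78, [64, 120, 166]), (84, [67, 125, 171]), (90, [66, 124, 168]), (96, [69, 123, 169]), (102, [68, 123, 168]), (108, [74, 131, 173]), (114, [73, 128, 173]), (120, [70, 117, 156]), (126, [79, 80, 87])]
```

```bash
python3 -m inch '[0,0,0,0.002,-0.006,-0.003,-1, 0,0,0,0,0,0,-1, 0,0,0,0,0,0,-1, 0,0,0,0,0,0,-1, 0,0,0,0,0,0,-1, 0,0,0,0,0,0,-1]' && python3 -c "
from rig import env
print(env.hand_in())"
```

```text
t: 15.22
ee_pos: [0.5837, 0.3062, 0.1963]
orientation: [-3.142, 0.0, 1.112]
ft_force: [1.2, -0.4, 0.7]
grip_width: 0.0255
gripper_force: 58.8
the job is handed in; nothing more can be done
None
```

I handed the job in at 15.2 s: the template is seated in the stand within about 1.5 mm of centre, and the clip is held squeezed open over the middle of its top edge, tips about 2 cm down by calculation, with camera and force readings showing no contact.

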